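# Find where the pulley rubs and clamp it there

## Robot

A 6-joint arm with a two-finger parallel gripper is mounted at the origin on a cart in front of the work surface, level with it; the furniture and walls round the work are solid. World frame = base frame: x ahead of the robot, y to its left, z up, the work surface at z = 0. Lengths are in m, angles in rad, forces in N, time in s.
With the tool pointing down it reaches from about 0.275 to 0.875 m from the base axis. Payload 12.5 kg.
Tool frame: the origin (TCP) lies between the finger pads; the fingertips stand 25 mm ahead of it and the grasp point (between the pads) lies 6 mm ahead of it (bot.tip_extent is the distance from the TCP to the fingertips, in m); z points along the fingers, y is the direction in which the jaws open and shut (so a half turn about z gives the same grasp; the last joint's range is limited). The gripper opens to 85 mm and grips with 20 to 120 N. Pads are 22 mm wide; open, the fingers measure 114 mm over their backs; the gripper's body (76 mm by 85 mm) begins 54 mm behind the grasp point. The pads swing forward as they close: fully open they stand 13 mm farther back than shut.
Start: joints at [1.23, 0.351, 1.652, -0, 1.139, -0.085], TCP at [0.139, 0.532, 0.256] pointing down, gripper open.
Joint ranges: [-2.75, 2.75], [-0.79, 2.1], [0.01, 2.65], [-1.57, 4.71], [0.07, 3.14], [-2.87, 2.87]. Speed limits (rad/s): [2.22, 2.22, 2.79, 3.14, 3.14, 3.14].

## Interface

Orientations are given as a unit quaternion [x, y, z, w].
In Python, from station import bot, cams gives the robot as it stands. The module is installed in compiled form; this text tells all that it offers.
- The arm moves only by the tool move_arm, never from a script. Its argument "series" is a list of rows, each a list of 6 numbers: the shift along the tool's x, y, z in mm, then the turn, a rotation vector about the tool's x, y, z in rad. A call has exactly 10 rows; each row is the pose to reach, as a shift and turn from the pose commanded when the call began, along the tool's axes at that moment; what a row does not reach only later rows make up. A row lasts 1/12 s, in which the tool goes at most 41.7 mm and 7.16 degrees, less where a joint would pass 70% of its speed; a pose out of reach is approached as far as the arm can. A call with a gripper value outside its range is refused whole. "grip" is the opening, from 0 (shut) to 1 (fully open), set as the call begins (left out, the last holds). The fingers move at their own pace and stop on an object; "grip_force" is the grip in N (left out, the last holds). Time passes only in rows, so rows that repeat a pose let the fingers close, or fill a call up. It gives the time, the measured TCP pose, the force and the opening at its end, in the units of the state.
- bot.read_state(): the state, without advancing time (a new reading comes with each control period).
- cams.read_camera(name): name is "scene" or "top"; returns the picture (480x640x3 uint8, red, green, blue); there is no depth.
- cams.calibration(name): a dict with "camera_matrix" (3x3 intrinsics, pixels), "rvec" (rotation vector, rad) and "tvec" (3), from world to camera coordinates, as OpenCV has them. Camera axes: x right, y down, z forward; pixel columns grow to the right and rows downward; lengths in m; the calibration is good to about 2 mm. A picture is of the moment at which its call begins. calibration takes no time and is no camera call.
- bot.finish_job(): hands the job in, once; it reports no verdict.
The state is a dict: "clock": time; "joint_positions": joint angles; "joint_vel": joint speeds; "tau": joint torques, N m; "ee_pos": TCP position; "tool_rot": TCP orientation; "ft_force": force on the tool from outside, world axes, zero at the start; "moment": the same for the moment, N m; "finger_gap": finger opening in m.
Only numpy, scipy, OpenCV 4.12 (cv2) and the standard library are available. Lean on these libraries where they do the work, as an engineer would, in place of code of your own. Each camera call takes 0.05 s, during which the arm holds its last target. There are 200 camera calls.

## Task

The pulley on the test stand rubs inside its housing at one place in each turn. Turn it by its black handle, feel for the place where it drags hardest, leave it standing right there, let go of the handle, and then throw the red clamp lever fully over so that the pulley stays there for repair. Leave the other things on the table alone.

Things in the scene. Friction and masses are not known exactly. Their poses are not given: they have to be found in the camera images.
- stand: grey stand fixed to the table: round flange 190 mm across, 10 mm thick, with a 64 mm wide arm reaching 190 mm from its centre towards the stand's -y, which carries the clamp. Origin: centre of its underside on the table. z up, x roughly away from the robot.
- housing: closed blue bearing housing, 156 mm across, 40 mm high, fixed on the flange under the pulley. Inside, unseen, a sprung shoe rubs on one high spot of the pulley's shaft: within 18 degrees either side of that place the drag at the handle rises to about 6 to 11 N and falls again; it peaks about 5 degrees before the true middle, whichever way one turns. The place is unmarked and new every time.
- wheel: aluminium belt pulley, 150 mm across, 24 mm thick, turning endlessly either way about the vertical axis through the stand's centre. Origin: on that axis, at its underside, 52 mm above the table. The handle stands at its own +y, 46 mm from the axis. Away from the rubbing place it turns easily (about 1 N at the handle). At the start it stands clear of that place. Let go, it stays where it is.
- knob_grip (a point): the black upright handle of the pulley, a round free-spinning grip 26 mm across, 52 mm high, its top 129 mm above the table. This point is on the handle's axis, 31 mm above its foot and 108 mm above the table; the pulley's rim below is 76 mm above the table. Gripped from above, the handle lets the gripper keep its heading while the pulley goes round.
- clamp (a joint): red toggle lever on a grey block on the stand's arm, 155 mm from the pulley's axis. 0 (as found, up to 0.15): leans towards the stand's -x, pulley free; 1.0 rad: leans towards the stand's +x, a padded rod pressed on the pulley's rim holds it. It stays where it is left. Moving it takes 1 to 5 N at its tip.
- clamp_tip (a point): centre of the lever's red ball (26 mm across), 80 mm from the pivot, which lies across the stand (along its y) 32 mm above the table. At 0 the lever leans 0.5 rad from upright to the stand's -x (ball centre 102 mm above the table), at 1.0 rad as far to +x; midway the ball centre is 112 mm high.
- carton: small brown carton, 62 x 61 x 94 mm, standing; origin under its centre. Bystander.
- screwdriver: screwdriver with yellow handle, 197 mm long, lying; origin under its centre. Bystander.
- small_case: small black domed zip case, 80 x 118 x 42 mm; origin under its centre. Bystander.
- pliers: flat nose pliers with red sleeves, 146 mm long, lying; origin under their centre. Bystander.

How it is judged:
On the way:
1. the pulley stands still at its rubbing place, the handle let go and the clamp still off (contact force between wheel and housing above 8 N and value of joint clamp below 0.4 rad and angular speed of wheel below 0.1 rad/s and contact force between the fingers and wheel below 0.2 N), for 0.2 s.
At the end, for the whole second after the job is handed in: The pulley stands still with its rubbing place at the shoe (pressed on it with more than 8 N: within about 10 degrees of the middle) and the clamp lever is thrown fully over (more than 0.85 rad of 1.0) (contact force between wheel and housing above 8 N and value of joint clamp above 0.85 rad and angular speed of wheel below 0.1 rad/s); the robot touches nothing.
It fails at once if a bystander was moved by more than 30 mm (distance of any of carton, screwdriver, small_case, pliers from where it was at the start of the episode above 0.03 m).
It also fails if it takes over 61 s, if anything falls off the work surface, if the arm or the gripper's body presses on something with over 40 N, if the wrist force passes 120 N, or if a joint passes its speed limit or range.

## Working session

There is one attempt and no reset: what is moved stays moved. The work goes in short steps, Python scripts to look and compute and a tool call to move; the robot and the scene stay as the last step left them, time stands still between calls to the robot, and variables do not carry over. Pictures are saved under pics/ and viewed, about 8 in all and at most 12, crops included, and the job is handed in when it is done.

Besides the shell and the picture viewer there is one more tool, called after "Emit:" as name(argument=value, ...) on one line, values as JSON. move_arm: Moves the arm, as the interface text tells. Its arguments: {"type":"object","properties":{"series":{"type":"array","items":{"type":"array","items":{"type":"number"}}},"grip":{"type":"number"},"grip_force":{"type":"number"}},"required":["series"]}

```bash
mkdir -p pics
python3 - <<'E'
from station import bot,cams
import cv2
s=bot.read_state();print(s)
for n in("scene","top"):
    cv2.imwrite(f"pics/{n}0.png",cams.read_camera(n)[:,:,::-1]);print(n,cams.calibration(n))
E
```

```text
{'clock': 0.0, 'joint_positions': array([ 1.23042765e+00,  3.51212757e-01,  1.65245664e+00,  8.31987032e-06,
        1.13909011e+00, -8.46326089e-02]), 'joint_vel': array([-0.00092199, -0.00034019,  0.00059101, -0.00046715,  0.00054374,
        0.00010453]), 'tau': array([-6.28785219e-04, -5.06104696e+01, -2.91395491e+01, -1.24009030e-04,
        4.58330149e-03, -3.64157574e-05]), 'ee_pos': array([0.13901234, 0.53181793, 0.25575889]), 'tool_rot': array([ 1.27521581e-01,  9.91835624e-01, -5.69509889e-04, -1.26740543e-04]), 'ft_force': array([-0.53414941, -0.27384205, -1.09840859]), 'moment': array([ 0.00250877, -0.03963225,  0.0155876 ]), 'finger_gap': 0.0854470908324299}
scene {'camera_matrix': array([[553.78934193,   0.        , 323.22817437],
       [  0.        , 553.78934193, 236.41318581],
       [  0.        ,   0.        ,   1.        ]]), 'rvec': array([ 2.09899879, -0.99915519,  0.45553747]), 'tvec': array([-0.23250926,  0.389902  ,  1.18076569])}
top {'camera_matrix': array([[523.11081119,   0.        , 320.66305023],
       [  0.        , 523.11081119, 244.47843555],
       [  0.        ,   0.        ,   1.        ]]), 'rvec': array([ 2.21384281, -2.15286436,  0.12455517]), 'tvec': array([0.1046677 , 0.55423458, 1.41916338])}
```

View pics/scene0.png

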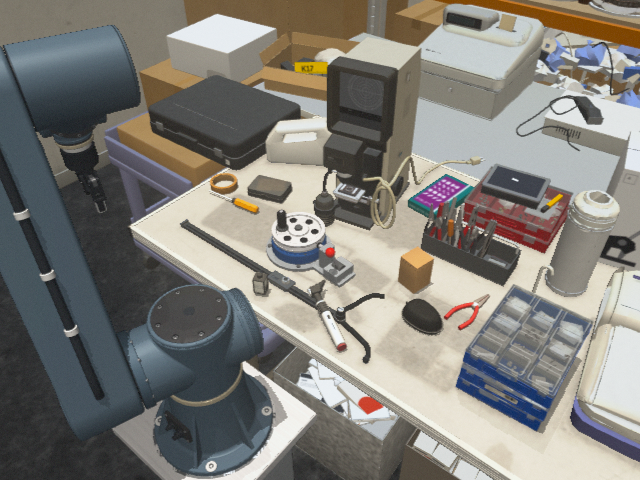

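View pics/top0.png

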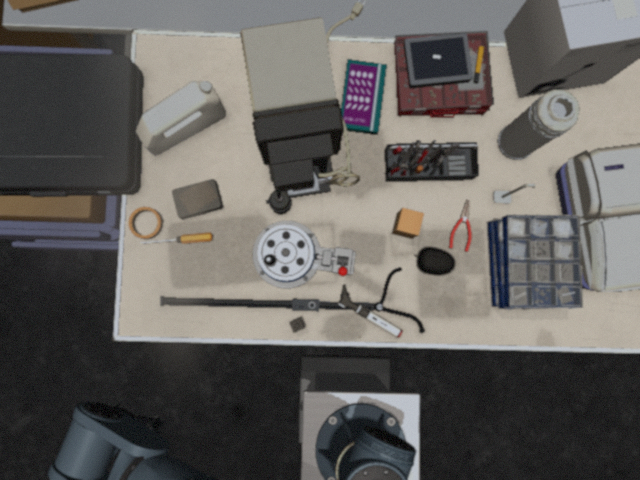

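The scene view shows the stand at (300,240), its handle near (281,218) and the red ball at (330,252). In the top view the pulley hub is near (286,253), the handle top near (269,259) and the ball near (342,271). I'll take enlarged crops to refine these.

```bash
cat > h.py <<'E'
import cv2,numpy as np
from station import bot,cams
def proj(n,P):
    c=cams.calibration(n);return cv2.projectPoints(np.float64(P).reshape(-1,1,3),c["rvec"],c["tvec"],c["camera_matrix"],None)[0].reshape(-1,2)
def ray(n,px,z):
    c=cams.calibration(n);R=cv2.Rodrigues(c["rvec"])[0];o=-R.T@c["tvec"]
    d=R.T@np.linalg.inv(c["camera_matrix"])@np.array([*px,1.]);return (o+d*(z-o[2])/d[2])
def crop(n,x,y,w,h,k,out):
    im=cams.read_camera(n)[:,:,::-1];cv2.imwrite(out,cv2.resize(im[y:y+h,x:x+w],None,fx=k,fy=k,interpolation=cv2.INTER_CUBIC))
E
python3 - <<'E'
from h import *
a=cv2.imread("pics/top0.png")[205:295,240:370];b=cv2.imread("pics/scene0.png")[195:295,255:365]
r=lambda i:cv2.resize(i,(650,int(650*i.shape[0]/i.shape[1])),interpolation=cv2.INTER_CUBIC)
cv2.imwrite("pics/a.png",r(a));cv2.imwrite("pics/b.png",r(b))
for n in("top","scene"):
    im=cv2.cvtColor(cv2.imread(f"pics/{n}0.png"),cv2.COLOR_BGR2HSV)
    x,y,w,h=(240,205,130,90) if n=="top" else (255,195,110,100)
    c=im[y:y+h,x:x+w];m=((c[...,0]<8)|(c[...,0]>172))&(c[...,1]>170)&(c[...,2]>90)
    v,u=np.nonzero(m);p=(u.mean()+x,v.mean()+y);print(n,"ball",p,len(u),ray(n,p,.105))
print(ray("top",(286,253),.076),ray("top",(269,259),.129),ray("scene",(281,213),.129))
E
```

```text
top ball (np.float64(342.4), np.float64(270.68)) 50 [0.47691386 0.06343168 0.105     ]
scene ball (np.float64(329.6101694915254), np.float64(251.67796610169492)) 59 [0.47894227 0.06856702 0.105     ]
[0.52091578 0.21245555 0.076     ] [0.50036662 0.25272883 0.129     ] [0.49713467 0.2529214  0.129     ]
```

View pics/a.png

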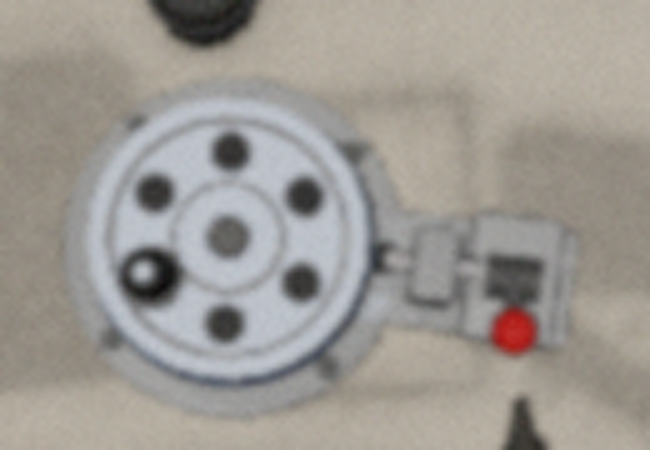

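View pics/b.png

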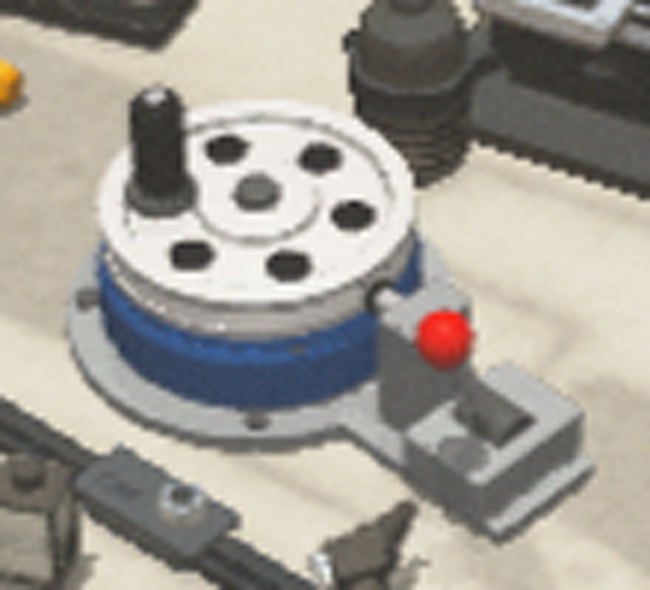

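Crops (pictures 3 and 4): hub at crop (228,238), handle top about (148,270), red ball (515,330) on the robot side of the block. The stand's arm points right and slightly down. The two cameras agree to about 3 mm, so I'll refine numerically and then move.

Run:
```python
from h import *
f=lambda u,v:(240+u/5,205+v/5); g=lambda u,v:(255+u/5.909,195+v/5.909)
H=ray("top",f(228,238),.078),ray("scene",g(257,190),.078)
K=ray("top",f(148,270),.129),ray("scene",g(157,95),.129)
B=ray("top",(342.4+.5*0,270.7),.103),ray("scene",(329.6,251.7),.103)
print("hub",H,"\nknob",K,"\nball",B)
h=np.mean(H,0);k=np.mean(K,0);b=np.mean(B,0)
print(h,k,b,"r",np.hypot(*(k-h)[:2]),"ang",np.degrees(np.arctan2(*(k-h)[1::-1])))
# stand yaw: ball in stand frame (-0.08 sin(.5-c), -.155)
for c in(0,.15):
    e=np.arctan2(-.155,-.08*np.sin(.5-c));a=np.arctan2(*(b-h)[1::-1]);print("yaw",np.degrees(a-e),np.hypot(*(b-h)[:2]),np.hypot(.155,.08*np.sin(.5-c)))
```

```text
hub (array([0.52179698, 0.2134562 , 0.078     ]), array([0.5268761 , 0.21773124, 0.078     ])) 
knob (array([0.50040985, 0.25120405, 0.129     ]), array([0.50438648, 0.25744487, 0.129     ])) 
ball (array([0.476951  , 0.06330532, 0.103     ]), array([0.4805826 , 0.06989806, 0.103     ]))
[0.52433654 0.21559372 0.078     ] [0.50239817 0.25432446 0.129     ] [0.4787668  0.06660169 0.103     ] r 0.04451250134356085 ang 119.52864813436646
yaw -3.1080322999287384 0.15580509038584328 0.15967477139868386
yaw -6.970181414544912 0.15580509038584328 0.157408719582778
```

Emit:
move_arm(series=[[-42, -18, 0, 0, 0, -0.03], [-84, -36, 0, 0, 0, -0.06], [-126, -54, 0, 0, 0, -0.09], [-168, -72, 0, 0, 0, -0.12], [-210, -90, 0, 0, 0, -0.15], [-252, -108, 0, 0, 0, -0.18], [-294, -126, 0, 0, 0, -0.21], [-336, -144, 0, 0, 0, -0.24], [-378, -162, 0, 0, 0, -0.256], [-418, -179, 0, 0, 0, -0.256]], grip=1)

```text
clock: 0.93
ee_pos: [0.4694, 0.2747, 0.2561]
tool_rot: [-0.001, 1.0, -0.0, -0.0]
ft_force: [0.5, 1.2, 0.7]
finger_gap: 0.0853
```

Emit:
move_arm(series=[[-4, 1, 0, 0, 0, 0], [-4, 1, 15, 0, 0, 0], [-4, 1, 35, 0, 0, 0], [-4, 1, 55, 0, 0, 0], [-4, 1, 75, 0, 0, 0], [-4, 1, 95, 0, 0, 0], [-4, 1, 115, 0, 0, 0], [-4, 1, 130, 0, 0, 0], [-4, 1, 140, 0, 0, 0], [-4, 1, 140, 0, 0, 0]])

```text
clock: 1.77
ee_pos: [0.4711, 0.2771, 0.1144]
tool_rot: [-0.0, 1.0, -0.001, -0.002]
ft_force: [0.2, -0.3, -0.2]
finger_gap: 0.0855
```

Run:
```python
from h import *
print(bot.read_state()["ee_pos"],bot.read_state()["ft_force"])
crop("scene",230,170,130,110,6,"pics/c.png")
```

```text
[0.471117   0.27714448 0.1143564 ] [ 0.18732405 -0.27884703 -0.24107134]
```

View pics/c.png

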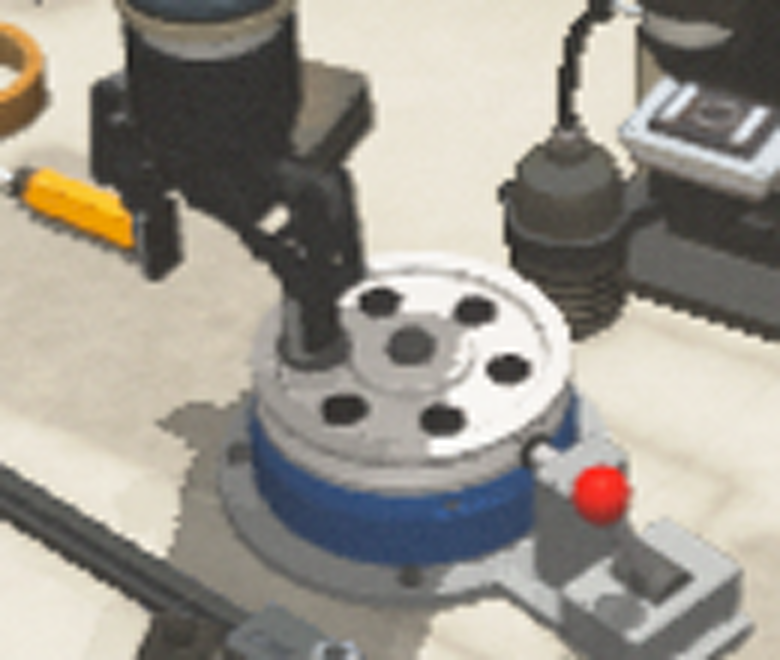

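Picture 5: the gripper is still 31 mm short, because the travel was speed-limited. The handle already lies between the jaws in y, so I'll slide in level.

Emit:
move_arm(series=[[0, -8, 0, 0, 0, 0], [0, -16, 0, 0, 0, 0], [-5, -23, 0, 0, 0, 0], [-15, -23, 0, 0, 0, 0], [-25, -23, 0, 0, 0, 0], [-31, -23, 0, 0, 0, 0], [-31, -23, 0, 0, 0, 0], [-31, -23, 0, 0, 0, 0], [-31, -23, 0, 0, 0, 0], [-31, -23, 0, 0, 0, 0]])

```text
clock: 2.65
ee_pos: [0.5028, 0.2546, 0.1162]
tool_rot: [-0.0, 1.0, -0.0, -0.0]
ft_force: [0.2, -0.5, 0.3]
finger_gap: 0.0855
```

Emit:
move_arm(series=[[0, 0, 0, 0, 0, 0], [0, 0, 0, 0, 0, 0], [0, 0, 0, 0, 0, 0], [0, 0, 0, 0, 0, 0], [0, 0, 0, 0, 0, 0], [0, 0, 0, 0, 0, 0], [0, 0, 0, 0, 0, 0], [0, 0, 0, 0, 0, 0], [0, 0, 0, 0, 0, 0], [0, 0, 0, 0, 0, 0]], grip=0.2, grip_force=20)

```text
clock: 3.48
ee_pos: [0.5032, 0.2551, 0.1168]
tool_rot: [-0.0, 1.0, 0.001, 0.0]
ft_force: [-3.2, 4.9, 5.9]
finger_gap: 0.0255
```

Handle gripped (gap 25.5 mm). The residual force points radially outward, so the true radius is slightly larger than commanded. I'll work out the circle rows.

```bash
cat >> h.py <<'E'
C=np.array([.5252,.2161])
def rows(P,a0,a1,n=10,R=.046,C=None):
    C=globals()["C"] if C is None else C
    out=[]
    for i in range(n):
        a=np.radians(a0+(a1-a0)*(i+1)/n);d=(C+R*np.array([np.cos(a),np.sin(a)])-P)*1e3
        out.append([round(-d[0],1),round(d[1],1),0,0,0,0])
    return out,P+np.array([-out[-1][0],out[-1][1]])*1e-3
E
python3 - <<'E'
from h import *
P=np.array([.5028,.2546])
for a in range(120,240,20):
    r,P=rows(P,a,a+20);print(a,r)
E
```

```text
120 [[np.float64(2.0), np.float64(0.5), 0, 0, 0, 0], [np.float64(3.3), np.float64(-0.4), 0, 0, 0, 0], [np.float64(4.6), np.float64(-1.3), 0, 0, 0, 0], [np.float64(5.9), np.float64(-2.3), 0, 0, 0, 0], [np.float64(7.2), np.float64(-3.3), 0, 0, 0, 0], [np.float64(8.4), np.float64(-4.3), 0, 0, 0, 0], [np.float64(9.6), np.float64(-5.4), 0, 0, 0, 0], [np.float64(10.7), np.float64(-6.5), 0, 0, 0, 0], [np.float64(11.8), np.float64(-7.7), 0, 0, 0, 0], [np.float64(12.8), np.float64(-8.9), 0, 0, 0, 0]]
140 [[np.float64(1.0), np.float64(-1.3), 0, 0, 0, 0], [np.float64(2.0), np.float64(-2.6), 0, 0, 0, 0], [np.float64(2.9), np.float64(-3.9), 0, 0, 0, 0], [np.float64(3.8), np.float64(-5.2), 0, 0, 0, 0], [np.float64(4.6), np.float64(-6.6), 0, 0, 0, 0], [np.float64(5.4), np.float64(-8.0), 0, 0, 0, 0], [np.float64(6.1), np.float64(-9.4), 0, 0, 0, 0], [np.float64(6.8), np.float64(-10.9), 0, 0, 0, 0], [np.float64(7.5), np.float64(-12.4), 0, 0, 0, 0], [np.float64(8.0), np.float64(-13.9), 0, 0, 0, 0]]
160 [[np.float64(0.5), np.float64(-1.5), 0, 0, 0, 0], [np.float64(1.0), np.float64(-3.0), 0, 0, 0, 0], [n
[... 1219 characters left out ...]
(-5.1), np.float64(-10.0), 0, 0, 0, 0], [np.float64(-6.0), np.float64(-11.3), 0, 0, 0, 0], [np.float64(-7.0), np.float64(-12.6), 0, 0, 0, 0], [np.float64(-8.0), np.float64(-13.9), 0, 0, 0, 0]]
220 [[np.float64(-1.0), np.float64(-1.2), 0, 0, 0, 0], [np.float64(-2.1), np.float64(-2.4), 0, 0, 0, 0], [np.float64(-3.2), np.float64(-3.5), 0, 0, 0, 0], [np.float64(-4.4), np.float64(-4.6), 0, 0, 0, 0], [np.float64(-5.6), np.float64(-5.6), 0, 0, 0, 0], [np.float64(-6.9), np.float64(-6.6), 0, 0, 0, 0], [np.float64(-8.2), np.float64(-7.6), 0, 0, 0, 0], [np.float64(-9.5), np.float64(-8.5), 0, 0, 0, 0], [np.float64(-10.8), np.float64(-9.4), 0, 0, 0, 0], [np.float64(-12.2), np.float64(-10.2), 0, 0, 0, 0]]
```

Emit:
move_arm(series=[[1.5, 0.5, 0, 0, 0, 0], [3, -0.3, 0, 0, 0, 0], [4.6, -1.3, 0, 0, 0, 0], [5.9, -2.3, 0, 0, 0, 0], [7.2, -3.3, 0, 0, 0, 0], [8.4, -4.3, 0, 0, 0, 0], [9.6, -5.4, 0, 0, 0, 0], [10.7, -6.5, 0, 0, 0, 0], [11.8, -7.7, 0, 0, 0, 0], [12.8, -8.9, 0, 0, 0, 0]])

```text
clock: 4.32
ee_pos: [0.4921, 0.2449, 0.1168]
tool_rot: [-0.0, 1.0, -0.0, 0.002]
ft_force: [8.8, -5.3, 0.1]
finger_gap: 0.0254
```

Emit:
move_arm(series=[[1, -1.3, 0, 0, 0, 0], [2, -2.6, 0, 0, 0, 0], [2.9, -3.9, 0, 0, 0, 0], [3.8, -5.2, 0, 0, 0, 0], [4.6, -6.6, 0, 0, 0, 0], [5.4, -8, 0, 0, 0, 0], [6.1, -9.4, 0, 0, 0, 0], [6.8, -10.9, 0, 0, 0, 0], [7.5, -12.4, 0, 0, 0, 0], [8, -13.9, 0, 0, 0, 0]])

```text
clock: 5.15
ee_pos: [0.4851, 0.2313, 0.1169]
tool_rot: [-0.0, 1.0, 0.0, 0.003]
ft_force: [14.5, -2.7, -3.9]
finger_gap: 0.0253
```

Run:
```python
from h import *
from scipy.optimize import least_squares
M=np.array([[.5032,.2551],[.4921,.2449],[.4851,.2313]])
c=least_squares(lambda c:np.hypot(*(M-c).T)-.046,C).x;print(c,np.degrees(np.arctan2(*(M-c).T[::-1])))
open("h.py","a").write(f"\nC=np.array([{c[0]:.4f},{c[1]:.4f}])\n")
P=np.array([.4820,.2318])
for a in range(160,300,20):
    r,P=rows(P,a,a+20,C=c);print(a,[[float(x) for x in q[:2]] for q in r])
```

```text
[0.52873082 0.21690265] [123.75847391 142.60891703 161.73808667]
160 [[-3.0, -0.7], [-2.5, -2.2], [-2.1, -3.8], [-1.7, -5.3], [-1.4, -6.9], [-1.2, -8.5], [-1.0, -10.1], [-0.8, -11.7], [-0.8, -13.3], [-0.7, -14.9]]
180 [[-0.1, -1.6], [-0.1, -3.2], [-0.3, -4.8], [-0.5, -6.4], [-0.7, -8.0], [-1.0, -9.6], [-1.4, -11.1], [-1.8, -12.7], [-2.3, -14.2], [-2.8, -15.7]]
200 [[-0.6, -1.5], [-1.2, -3.0], [-1.9, -4.5], [-2.6, -5.9], [-3.4, -7.3], [-4.2, -8.7], [-5.1, -10.0], [-6.0, -11.3], [-7.0, -12.6], [-8.0, -13.9]]
220 [[-1.0, -1.2], [-2.1, -2.4], [-3.3, -3.5], [-4.5, -4.6], [-5.7, -5.6], [-6.9, -6.6], [-8.2, -7.6], [-9.5, -8.5], [-10.9, -9.4], [-12.2, -10.2]]
240 [[-1.4, -0.8], [-2.9, -1.5], [-4.3, -2.2], [-5.8, -2.8], [-7.3, -3.4], [-8.8, -3.9], [-10.4, -4.4], [-11.9, -4.8], [-13.5, -5.2], [-15.0, -5.5]]
260 [[-1.6, -0.2], [-3.2, -0.4], [-4.8, -0.6], [-6.4, -0.7], [-8.0, -0.7], [-9.6, -0.7], [-11.2, -0.6], [-12.8, -0.4], [-14.4, -0.2], [-16.0, 0.0]]
280 [[-1.6, 0.3], [-3.2, 0.7], [-4.7, 1.1], [-6.2, 1.6], [-7.8, 2.1], [-9.3, 2.7], [-10.7, 3.3], [-12.2, 4.0], [-13.6, 4.7], [-15.0, 5.5]]
```

Emit:
move_arm(series=[[-2.5, -0.8, 0, 0, 0, 0], [-2.5, -2.2, 0, 0, 0, 0], [-2.1, -3.8, 0, 0, 0, 0], [-1.7, -5.3, 0, 0, 0, 0], [-1.4, -6.9, 0, 0, 0, 0], [-1.2, -8.5, 0, 0, 0, 0], [-1, -10.1, 0, 0, 0, 0], [-0.8, -11.7, 0, 0, 0, 0], [-0.8, -13.3, 0, 0, 0, 0], [-0.7, -14.9, 0, 0, 0, 0]])

```text
clock: 5.98
ee_pos: [0.4833, 0.2169, 0.1168]
tool_rot: [-0.0, 1.0, 0.0, 0.0]
ft_force: [-0.9, 1.6, 5.7]
finger_gap: 0.0254
```

Emit:
move_arm(series=[[-0.1, -1.6, 0, 0, 0, 0], [-0.1, -3.2, 0, 0, 0, 0], [-0.3, -4.8, 0, 0, 0, 0], [-0.5, -6.4, 0, 0, 0, 0], [-0.7, -8, 0, 0, 0, 0], [-1, -9.6, 0, 0, 0, 0], [-1.4, -11.1, 0, 0, 0, 0], [-1.8, -12.7, 0, 0, 0, 0], [-2.3, -14.2, 0, 0, 0, 0], [-2.8, -15.7, 0, 0, 0, 0]])

```text
clock: 6.82
ee_pos: [0.4863, 0.2012, 0.1168]
tool_rot: [-0.0, 1.0, 0.0, 0.001]
ft_force: [0.6, 0.7, 5.2]
finger_gap: 0.0253
```

Emit:
move_arm(series=[[-0.6, -1.5, 0, 0, 0, 0], [-1.2, -3, 0, 0, 0, 0], [-1.9, -4.5, 0, 0, 0, 0], [-2.6, -5.9, 0, 0, 0, 0], [-3.4, -7.3, 0, 0, 0, 0], [-4.2, -8.7, 0, 0, 0, 0], [-5.1, -10, 0, 0, 0, 0], [-6, -11.3, 0, 0, 0, 0], [-7, -12.6, 0, 0, 0, 0], [-8, -13.9, 0, 0, 0, 0]])

```text
clock: 7.65
ee_pos: [0.4944, 0.1874, 0.1168]
tool_rot: [-0.0, 1.0, 0.0, 0.001]
ft_force: [0.4, 2.7, 5.5]
finger_gap: 0.0255
```

Now tracking well, with drag of about 1–2 N up to 220°.

Emit:
move_arm(series=[[-1, -1.2, 0, 0, 0, 0], [-2.1, -2.4, 0, 0, 0, 0], [-3.3, -3.5, 0, 0, 0, 0], [-4.5, -4.6, 0, 0, 0, 0], [-5.7, -5.6, 0, 0, 0, 0], [-6.9, -6.6, 0, 0, 0, 0], [-8.2, -7.6, 0, 0, 0, 0], [-9.5, -8.5, 0, 0, 0, 0], [-10.9, -9.4, 0, 0, 0, 0], [-12.2, -10.2, 0, 0, 0, 0]])

```text
clock: 8.48
ee_pos: [0.5066, 0.1773, 0.1168]
tool_rot: [-0.0, 1.0, 0.0, 0.001]
ft_force: [0.4, 3.0, 5.9]
finger_gap: 0.0254
```

Emit:
move_arm(series=[[-1.4, -0.8, 0, 0, 0, 0], [-2.9, -1.5, 0, 0, 0, 0], [-4.3, -2.2, 0, 0, 0, 0], [-5.8, -2.8, 0, 0, 0, 0], [-7.3, -3.4, 0, 0, 0, 0], [-8.8, -3.9, 0, 0, 0, 0], [-10.4, -4.4, 0, 0, 0, 0], [-11.9, -4.8, 0, 0, 0, 0], [-13.5, -5.2, 0, 0, 0, 0], [-15, -5.5, 0, 0, 0, 0]])

```text
clock: 9.32
ee_pos: [0.5215, 0.1719, 0.1168]
tool_rot: [-0.0, 1.0, 0.0, 0.001]
ft_force: [-0.8, 3.8, 6.1]
finger_gap: 0.0259
```

Emit:
move_arm(series=[[-1.6, -0.2, 0, 0, 0, 0], [-3.2, -0.4, 0, 0, 0, 0], [-4.8, -0.6, 0, 0, 0, 0], [-6.4, -0.7, 0, 0, 0, 0], [-8, -0.7, 0, 0, 0, 0], [-9.6, -0.7, 0, 0, 0, 0], [-11.2, -0.6, 0, 0, 0, 0], [-12.8, -0.4, 0, 0, 0, 0], [-14.4, -0.2, 0, 0, 0, 0], [-16, 0, 0, 0, 0, 0]])

```text
clock: 10.15
ee_pos: [0.5372, 0.1719, 0.1168]
tool_rot: [-0.0, 1.0, 0.0, 0.0]
ft_force: [-1.8, 4.5, 6.9]
finger_gap: 0.0253
```

Emit:
move_arm(series=[[-1.6, 0.3, 0, 0, 0, 0], [-3.2, 0.7, 0, 0, 0, 0], [-4.7, 1.1, 0, 0, 0, 0], [-6.2, 1.6, 0, 0, 0, 0], [-7.8, 2.1, 0, 0, 0, 0], [-9.3, 2.7, 0, 0, 0, 0], [-10.7, 3.3, 0, 0, 0, 0], [-12.2, 4, 0, 0, 0, 0], [-13.6, 4.7, 0, 0, 0, 0], [-15, 5.5, 0, 0, 0, 0]])

```text
clock: 10.98
ee_pos: [0.5521, 0.1773, 0.1168]
tool_rot: [-0.0, 1.0, 0.0, -0.0]
ft_force: [-2.0, 1.1, 7.6]
finger_gap: 0.0255
```

Run:
```python
from h import *
for a in range(300,480,20):
    P=C+.046*np.array([np.cos(np.radians(a)),np.sin(np.radians(a))])
    r,P=rows(P,a,a+20);print(a,[[float(x) for x in q[:2]] for q in r])
```

```text
300 [[-1.4, 0.8], [-2.7, 1.7], [-4.0, 2.6], [-5.3, 3.6], [-6.6, 4.6], [-7.8, 5.7], [-9.0, 6.7], [-10.1, 7.9], [-11.2, 9.1], [-12.2, 10.3]]
320 [[-1.0, 1.2], [-2.0, 2.5], [-2.9, 3.8], [-3.8, 5.2], [-4.6, 6.6], [-5.4, 8.0], [-6.1, 9.4], [-6.8, 10.9], [-7.4, 12.3], [-8.0, 13.8]]
340 [[-0.5, 1.5], [-1.0, 3.1], [-1.4, 4.6], [-1.8, 6.2], [-2.1, 7.7], [-2.3, 9.3], [-2.5, 10.9], [-2.7, 12.5], [-2.7, 14.1], [-2.8, 15.7]]
360 [[0.0, 1.6], [0.1, 3.2], [0.3, 4.8], [0.4, 6.4], [0.7, 8.0], [1.0, 9.6], [1.4, 11.1], [1.8, 12.7], [2.3, 14.2], [2.8, 15.7]]
380 [[0.6, 1.5], [1.2, 3.0], [1.9, 4.4], [2.6, 5.9], [3.4, 7.3], [4.2, 8.6], [5.1, 10.0], [6.0, 11.3], [7.0, 12.6], [8.0, 13.8]]
400 [[1.1, 1.2], [2.1, 2.4], [3.3, 3.5], [4.5, 4.6], [5.7, 5.7], [6.9, 6.7], [8.2, 7.6], [9.5, 8.6], [10.9, 9.4], [12.2, 10.3]]
420 [[1.4, 0.8], [2.8, 1.5], [4.3, 2.2], [5.8, 2.8], [7.3, 3.4], [8.8, 3.9], [10.3, 4.4], [11.9, 4.8], [13.4, 5.2], [15.0, 5.5]]
440 [[1.6, 0.3], [3.2, 0.4], [4.8, 0.6], [6.4, 0.7], [8.0, 0.7], [9.6, 0.7], [11.2, 0.6], [12.8, 0.4], [14.4, 0.3], [16.0, 0.0]]
460 [[1.6, -0.3], [3.1, -0.7], [4.7, -1.1], [6.2, -1.6], [7.7, -2.1], [9.2, -2.7], [10.7, -3.3], [12.2, -4.0], [13.6, -4.7], [15.0, -5.5]]
```

Emit:
move_arm(series=[[-1.4, 0.8, 0, 0, 0, 0], [-2.7, 1.7, 0, 0, 0, 0], [-4, 2.6, 0, 0, 0, 0], [-5.3, 3.6, 0, 0, 0, 0], [-6.6, 4.6, 0, 0, 0, 0], [-7.8, 5.7, 0, 0, 0, 0], [-9, 6.7, 0, 0, 0, 0], [-10.1, 7.9, 0, 0, 0, 0], [-11.2, 9.1, 0, 0, 0, 0], [-12.2, 10.3, 0, 0, 0, 0]])

```text
clock: 11.82
ee_pos: [0.5643, 0.1874, 0.1167]
tool_rot: [-0.0, 1.0, 0.0, -0.0]
ft_force: [-2.5, -1.3, 7.8]
finger_gap: 0.0254
```

Emit:
move_arm(series=[[-1, 1.2, 0, 0, 0, 0], [-2, 2.5, 0, 0, 0, 0], [-2.9, 3.8, 0, 0, 0, 0], [-3.8, 5.2, 0, 0, 0, 0], [-4.6, 6.6, 0, 0, 0, 0], [-5.4, 8, 0, 0, 0, 0], [-6.1, 9.4, 0, 0, 0, 0], [-6.8, 10.9, 0, 0, 0, 0], [-7.4, 12.3, 0, 0, 0, 0], [-8, 13.8, 0, 0, 0, 0]])

```text
clock: 12.65
ee_pos: [0.572, 0.2001, 0.1167]
tool_rot: [-0.0, 1.0, -0.001, -0.001]
ft_force: [-3.6, -7.7, 8.8]
finger_gap: 0.0254
```

Emit:
move_arm(series=[[-0.5, 1.5, 0, 0, 0, 0], [-1, 3.1, 0, 0, 0, 0], [-1.4, 4.6, 0, 0, 0, 0], [-1.8, 6.2, 0, 0, 0, 0], [-2.1, 7.7, 0, 0, 0, 0], [-2.3, 9.3, 0, 0, 0, 0], [-2.5, 10.9, 0, 0, 0, 0], [-2.7, 12.5, 0, 0, 0, 0], [-2.7, 14.1, 0, 0, 0, 0], [-2.8, 15.7, 0, 0, 0, 0]])

```text
clock: 13.48
ee_pos: [0.5754, 0.2167, 0.1168]
tool_rot: [-0.0, 1.0, -0.0, 0.0]
ft_force: [-0.2, -0.9, 6.0]
finger_gap: 0.0251
```

Drag of about 8.5 N at about 339°, against about 1 N at 360°. I'll scan back in 5° steps.

Run:
```python
from h import *
A=[360,352,347,342,337,332,327,322]
for a,b in zip(A,A[1:]):
    P=C+.046*np.array([np.cos(np.radians(a)),np.sin(np.radians(a))])
    r,P=rows(P,a,b);print(a,b,[[float(x) for x in q[:2]] for q in r])
```

```text
360 352 [[0.0, -0.6], [0.0, -1.3], [0.0, -1.9], [0.1, -2.6], [0.1, -3.2], [0.2, -3.8], [0.2, -4.5], [0.3, -5.1], [0.4, -5.8], [0.4, -6.4]]
352 347 [[0.1, -0.4], [0.1, -0.8], [0.2, -1.2], [0.3, -1.6], [0.3, -2.0], [0.4, -2.4], [0.5, -2.8], [0.6, -3.2], [0.6, -3.6], [0.7, -3.9]]
347 342 [[0.1, -0.4], [0.2, -0.8], [0.3, -1.2], [0.4, -1.6], [0.5, -1.9], [0.6, -2.3], [0.7, -2.7], [0.8, -3.1], [1.0, -3.5], [1.1, -3.9]]
342 337 [[0.1, -0.4], [0.3, -0.8], [0.4, -1.1], [0.5, -1.5], [0.7, -1.9], [0.8, -2.3], [0.9, -2.6], [1.1, -3.0], [1.3, -3.4], [1.4, -3.8]]
337 332 [[0.2, -0.4], [0.3, -0.7], [0.5, -1.1], [0.7, -1.5], [0.8, -1.8], [1.0, -2.2], [1.2, -2.6], [1.4, -2.9], [1.5, -3.3], [1.7, -3.6]]
332 327 [[0.2, -0.4], [0.4, -0.7], [0.6, -1.1], [0.8, -1.4], [1.0, -1.8], [1.2, -2.1], [1.4, -2.4], [1.6, -2.8], [1.8, -3.1], [2.0, -3.5]]
327 322 [[0.2, -0.3], [0.4, -0.7], [0.7, -1.0], [0.9, -1.3], [1.1, -1.7], [1.4, -2.0], [1.6, -2.3], [1.8, -2.6], [2.1, -2.9], [2.3, -3.3]]
```

Emit:
move_arm(series=[[0, -0.6, 0, 0, 0, 0], [0, -1.3, 0, 0, 0, 0], [0, -1.9, 0, 0, 0, 0], [0.1, -2.6, 0, 0, 0, 0], [0.1, -3.2, 0, 0, 0, 0], [0.2, -3.8, 0, 0, 0, 0], [0.2, -4.5, 0, 0, 0, 0], [0.3, -5.1, 0, 0, 0, 0], [0.4, -5.8, 0, 0, 0, 0], [0.4, -6.4, 0, 0, 0, 0]])

```text
clock: 14.32
ee_pos: [0.5749, 0.2109, 0.1168]
tool_rot: [-0.0, 1.0, 0.0, 0.0]
ft_force: [-0.5, 5.0, 5.8]
finger_gap: 0.0253
```

Emit:
move_arm(series=[[0.1, -0.4, 0, 0, 0, 0], [0.1, -0.8, 0, 0, 0, 0], [0.2, -1.2, 0, 0, 0, 0], [0.3, -1.6, 0, 0, 0, 0], [0.3, -2, 0, 0, 0, 0], [0.4, -2.4, 0, 0, 0, 0], [0.5, -2.8, 0, 0, 0, 0], [0.6, -3.2, 0, 0, 0, 0], [0.6, -3.6, 0, 0, 0, 0], [0.7, -3.9, 0, 0, 0, 0]])

```text
clock: 15.15
ee_pos: [0.5743, 0.2075, 0.1168]
tool_rot: [-0.0, 1.0, 0.001, 0.001]
ft_force: [0.6, 6.8, 3.4]
finger_gap: 0.0252
```

Emit:
move_arm(series=[[0.1, -0.4, 0, 0, 0, 0], [0.2, -0.8, 0, 0, 0, 0], [0.3, -1.2, 0, 0, 0, 0], [0.4, -1.6, 0, 0, 0, 0], [0.5, -1.9, 0, 0, 0, 0], [0.6, -2.3, 0, 0, 0, 0], [0.7, -2.7, 0, 0, 0, 0], [0.8, -3.1, 0, 0, 0, 0], [1, -3.5, 0, 0, 0, 0], [1.1, -3.9, 0, 0, 0, 0]])

```text
clock: 15.98
ee_pos: [0.5733, 0.2038, 0.1168]
tool_rot: [-0.0, 1.0, 0.001, 0.001]
ft_force: [0.9, 8.8, 4.0]
finger_gap: 0.0257
```

Emit:
move_arm(series=[[0.1, -0.4, 0, 0, 0, 0], [0.3, -0.8, 0, 0, 0, 0], [0.4, -1.1, 0, 0, 0, 0], [0.5, -1.5, 0, 0, 0, 0], [0.7, -1.9, 0, 0, 0, 0], [0.8, -2.3, 0, 0, 0, 0], [0.9, -2.6, 0, 0, 0, 0], [1.1, -3, 0, 0, 0, 0], [1.3, -3.4, 0, 0, 0, 0], [1.4, -3.8, 0, 0, 0, 0]])

```text
clock: 16.82
ee_pos: [0.572, 0.2, 0.1168]
tool_rot: [-0.0, 1.0, 0.001, 0.001]
ft_force: [0.5, 8.0, 3.1]
finger_gap: 0.0256
```

Emit:
move_arm(series=[[0.2, -0.4, 0, 0, 0, 0], [0.3, -0.7, 0, 0, 0, 0], [0.5, -1.1, 0, 0, 0, 0], [0.7, -1.5, 0, 0, 0, 0], [0.8, -1.8, 0, 0, 0, 0], [1, -2.2, 0, 0, 0, 0], [1.2, -2.6, 0, 0, 0, 0], [1.4, -2.9, 0, 0, 0, 0], [1.5, -3.3, 0, 0, 0, 0], [1.7, -3.6, 0, 0, 0, 0]])

```text
clock: 17.65
ee_pos: [0.5702, 0.1961, 0.1168]
tool_rot: [-0.0, 1.0, 0.001, 0.001]
ft_force: [1.7, 6.7, 4.3]
finger_gap: 0.0256
```

Reverse peak at about −17°, so the middle is near −22°. I'll confirm by approaching from the other side.

Emit:
move_arm(series=[[0.4, -0.7, 0, 0, 0, 0], [0.8, -1.4, 0, 0, 0, 0], [1.2, -2.1, 0, 0, 0, 0], [1.6, -2.8, 0, 0, 0, 0], [2, -3.5, 0, 0, 0, 0], [2.4, -4.2, 0, 0, 0, 0], [2.9, -4.8, 0, 0, 0, 0], [3.4, -5.5, 0, 0, 0, 0], [3.8, -6.1, 0, 0, 0, 0], [4.3, -6.8, 0, 0, 0, 0]])

```text
clock: 18.48
ee_pos: [0.5656, 0.1889, 0.1168]
tool_rot: [-0.0, 1.0, 0.0, 0.0]
ft_force: [-1.4, 4.1, 6.6]
finger_gap: 0.0251
```

Emit:
move_arm(series=[[-0.2, 0.3, 0, 0, 0, 0], [-0.5, 0.7, 0, 0, 0, 0], [-0.7, 1, 0, 0, 0, 0], [-0.9, 1.3, 0, 0, 0, 0], [-1.2, 1.6, 0, 0, 0, 0], [-1.4, 2, 0, 0, 0, 0], [-1.6, 2.3, 0, 0, 0, 0], [-1.9, 2.6, 0, 0, 0, 0], [-2.1, 3, 0, 0, 0, 0], [-2.3, 3.3, 0, 0, 0, 0]])

```text
clock: 19.32
ee_pos: [0.5672, 0.1911, 0.1167]
tool_rot: [-0.0, 1.0, -0.001, -0.001]
ft_force: [-5.3, -4.1, 10.9]
finger_gap: 0.0258
```

Emit:
move_arm(series=[[-0.2, 0.3, 0, 0, 0, 0], [-0.4, 0.7, 0, 0, 0, 0], [-0.6, 1, 0, 0, 0, 0], [-0.8, 1.4, 0, 0, 0, 0], [-1, 1.7, 0, 0, 0, 0], [-1.2, 2.1, 0, 0, 0, 0], [-1.4, 2.4, 0, 0, 0, 0], [-1.6, 2.8, 0, 0, 0, 0], [-1.8, 3.1, 0, 0, 0, 0], [-2, 3.5, 0, 0, 0, 0]])

```text
clock: 20.15
ee_pos: [0.5692, 0.1943, 0.1167]
tool_rot: [-0.0, 1.0, -0.001, -0.001]
ft_force: [-5.0, -7.2, 11.4]
finger_gap: 0.0255
```

Emit:
move_arm(series=[[-0.2, 0.4, 0, 0, 0, 0], [-0.3, 0.7, 0, 0, 0, 0], [-0.5, 1.1, 0, 0, 0, 0], [-0.7, 1.5, 0, 0, 0, 0], [-0.8, 1.8, 0, 0, 0, 0], [-1, 2.2, 0, 0, 0, 0], [-1.2, 2.6, 0, 0, 0, 0], [-1.4, 2.9, 0, 0, 0, 0], [-1.5, 3.3, 0, 0, 0, 0], [-1.7, 3.6, 0, 0, 0, 0]])

```text
clock: 20.98
ee_pos: [0.571, 0.1977, 0.1167]
tool_rot: [-0.0, 1.0, -0.001, -0.001]
ft_force: [-4.8, -7.4, 10.8]
finger_gap: 0.0255
```

Forward peak is about −27° and reverse about −17°, so the middle is about −22°. I'll go 2° on, unload, then open.

Emit:
move_arm(series=[[-0.2, 0.4, 0, 0, 0, 0], [-0.4, 0.9, 0, 0, 0, 0], [-0.6, 1.4, 0, 0, 0, 0], [-0.8, 1.9, 0, 0, 0, 0], [-0.8, 1.9, 0, 0, 0, 0], [-0.6, 1.6, 0, 0, 0, 0], [-0.5, 1.3, 0, 0, 0, 0], [-0.4, 1, 0, 0, 0, 0], [-0.4, 1, 0, 0, 0, 0], [-0.4, 1, 0, 0, 0, 0]])

```text
clock: 21.82
ee_pos: [0.5718, 0.1997, 0.1168]
tool_rot: [-0.0, 1.0, -0.0, -0.0]
ft_force: [-2.7, -1.0, 7.0]
finger_gap: 0.0255
```

Emit:
move_arm(series=[[0, 0, 0, 0, 0, 0], [0, 0, 0, 0, 0, 0], [0, 0, 0, 0, 0, 0], [0, 0, 0, 0, 0, 0], [0, 0, 0, 0, 0, 0], [0, 0, 0, 0, 0, 0], [0, 0, 0, 0, 0, 0], [0, 0, 0, 0, 0, 0], [0, 0, 0, 0, 0, 0], [0, 0, 0, 0, 0, 0]], grip=0.65)

```text
clock: 22.65
ee_pos: [0.5719, 0.1998, 0.1163]
tool_rot: [-0.0, 1.0, -0.0, -0.0]
ft_force: [-0.0, -0.5, -0.3]
finger_gap: 0.0554
```

Emit:
move_arm(series=[[0, 0, 5, 0, 0, 0], [0, 0, 0, 0, 0, 0], [0, 0, -12, 0, 0, 0], [0, 0, -24, 0, 0, 0], [0, 0, -36, 0, 0, 0], [0, 0, -48, 0, 0, 0], [0, 0, -60, 0, 0, 0], [0, 0, -70, 0, 0, 0], [0, 0, -75, 0, 0, 0], [0, 0, -75, 0, 0, 0]])

```text
clock: 23.48
ee_pos: [0.5723, 0.1999, 0.1928]
tool_rot: [-0.0, 1.0, 0.0, 0.001]
ft_force: [-0.1, 0.3, 0.2]
finger_gap: 0.0554
```

Run:
```python
from h import *
print(bot.read_state()["ee_pos"])
crop("scene",240,150,130,130,5,"pics/d.png")
```

```text
[0.57232021 0.19990977 0.19279012]
```

View pics/d.png

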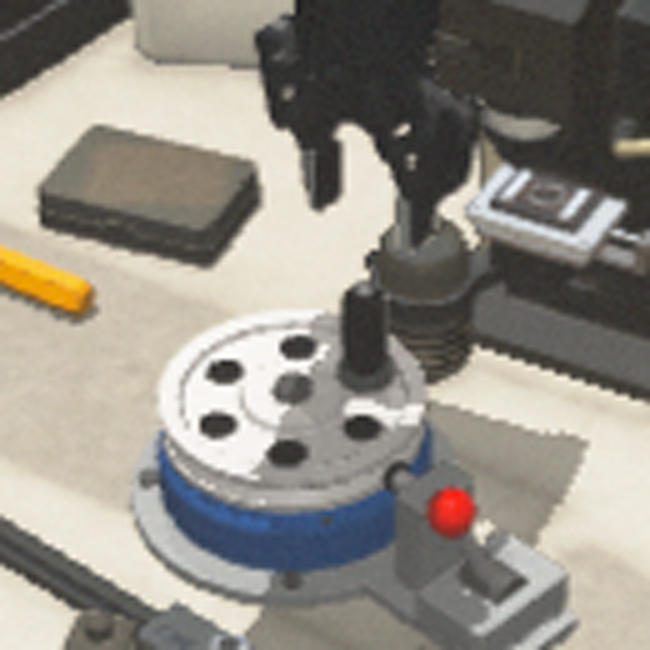

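Picture 6: the handle stands free at crop (363,330), the gripper is clear above it, and the ball at (452,512) is still on the −x side. Now shut the gripper and go to the robot side of the ball. Corrected by the measured hub, the ball should be near (0.483, 0.068, 0.103).

Emit:
move_arm(series=[[16, -15, 0, 0, 0, 0], [32, -30, 0, 0, 0, 0], [48, -45, 0, 0, 0, 0], [64, -60, 0, 0, 0, 0], [80, -75, 0, 0, 0, 0], [96, -90, 0, 0, 0, 0], [112, -105, 0, 0, 0, 0], [128, -120, 0, 0, 0, 0], [142, -134, 0, 0, 0, 0], [142, -134, 0, 0, 0, 0]], grip=0)

```text
clock: 24.37
ee_pos: [0.4274, 0.0643, 0.1905]
tool_rot: [0.0, 1.0, -0.0, -0.001]
ft_force: [0.7, 0.4, 0.4]
finger_gap: -0.0001
```

Emit:
move_arm(series=[[0, 0, 0, 0, 0, 0], [0, 0, 10, 0, 0, 0], [0, 0, 20, 0, 0, 0], [0, 0, 30, 0, 0, 0], [0, 0, 40, 0, 0, 0], [0, 0, 50, 0, 0, 0], [0, 0, 60, 0, 0, 0], [0, 0, 70, 0, 0, 0], [0, 0, 76, 0, 0, 0], [0, 0, 76, 0, 0, 0]])

```text
clock: 25.2
ee_pos: [0.4297, 0.0661, 0.1141]
tool_rot: [-0.0, 1.0, -0.0, -0.001]
ft_force: [0.2, -0.1, 0.3]
finger_gap: 0.0002
```

Run:
```python
from h import *
print(bot.read_state()["ee_pos"])
crop("scene",250,170,130,130,5,"pics/e.png")
```

```text
[0.42968553 0.06607263 0.11407529]
```

View pics/e.png

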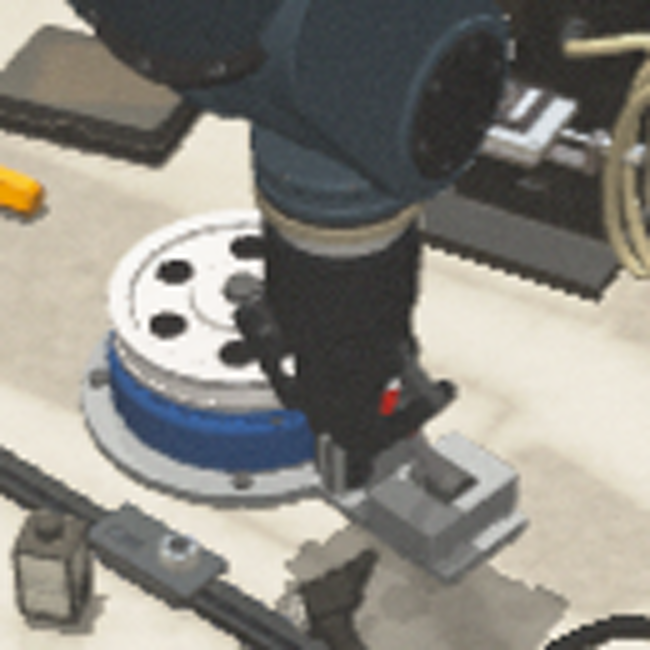

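Picture 7: the shut fingers stand on the robot side of the ball, in line with it. Push in +x.

Emit:
move_arm(series=[[-6, 0, 0, 0, 0, 0], [-12, 0, 0, 0, 0, 0], [-18, 0, 0, 0, 0, 0], [-24, 0, 0, 0, 0, 0], [-29, 0, 0, 0, 0, 0], [-34, -0.5, 0, 0, 0, 0], [-39, -1, 0, 0, 0, 0], [-44, -1.5, 0, 0, 0, 0], [-49, -2, 0, 0, 0, 0], [-54, -2.5, 0, 0, 0, 0]])

```text
clock: 26.08
ee_pos: [0.4844, 0.0632, 0.1153]
tool_rot: [-0.0, 1.0, -0.0, 0.0]
ft_force: [-0.3, 0.1, 1.5]
finger_gap: -0.0001
```

Emit:
move_arm(series=[[-5, -0.5, 0, 0, 0, 0], [-10, -1, 0, 0, 0, 0], [-15, -1.5, 0, 0, 0, 0], [-20, -2, 0, 0, 0, 0], [-25, -2.5, 0, 0, 0, 0], [-30, -3, 0, 0, 0, 0], [-34, -3.5, 0, 0, 0, 0], [-37, -4, 0, 0, 0, 0], [-40, -4, 0, 0, 0, 0], [-40, -4, 0, 0, 0, 0]])

```text
clock: 26.92
ee_pos: [0.5235, 0.0592, 0.115]
tool_rot: [-0.0, 1.0, -0.0, -0.001]
ft_force: [-3.4, -0.5, -0.3]
finger_gap: 0.0
```

Lever being pushed (3.4 N). Continue in small steps until the stop shows in the force.

Emit:
move_arm(series=[[-1, 0, 0, 0, 0, 0], [-2, 0, 0, 0, 0, 0], [-3, -0.3, 0, 0, 0, 0], [-4, -0.4, 0, 0, 0, 0], [-5, -0.5, 0, 0, 0, 0], [-6, -0.6, 0, 0, 0, 0], [-7, -0.7, 0, 0, 0, 0], [-8, -0.8, 0, 0, 0, 0], [-8, -0.8, 0, 0, 0, 0], [-8, -0.8, 0, 0, 0, 0]])

```text
clock: 27.75
ee_pos: [0.5249, 0.059, 0.1144]
tool_rot: [-0.0, 1.0, 0.0, -0.009]
ft_force: [-40.7, 1.9, 28.4]
finger_gap: -0.0
```

The stop is reached: 41 N at x = 0.525, within 4 mm of the predicted end. Back off, then lift.

Emit:
move_arm(series=[[10, 0, 0, 0, 0, 0], [20, 0, 0, 0, 0, 0], [30, 0, 0, 0, 0, 0], [40, 0, 0, 0, 0, 0], [50, 0, 0, 0, 0, 0], [60, 0, -5, 0, 0, 0], [70, 0, -20, 0, 0, 0], [80, 0, -40, 0, 0, 0], [90, 0, -60, 0, 0, 0], [95, 0, -80, 0, 0, 0]])

```text
clock: 28.58
ee_pos: [0.4359, 0.0584, 0.1965]
tool_rot: [-0.0, 1.0, -0.0, 0.0]
ft_force: [0.7, -0.2, 0.6]
finger_gap: 0.0003
```

Emit:
move_arm(series=[[0, -15, -10, 0, 0, 0], [0, -30, -20, 0, 0, 0], [0, -45, -30, 0, 0, 0], [0, -60, -40, 0, 0, 0], [0, -75, -50, 0, 0, 0], [0, -90, -60, 0, 0, 0], [0, -105, -70, 0, 0, 0], [0, -120, -80, 0, 0, 0], [0, -120, -80, 0, 0, 0], [0, -120, -80, 0, 0, 0]])

```text
clock: 29.42
ee_pos: [0.437, -0.0618, 0.2758]
tool_rot: [0.001, 1.0, -0.0, 0.001]
ft_force: [0.4, -0.4, 0.1]
finger_gap: 0.0001
```

Run:
```python
from h import *
print(bot.read_state()["ee_pos"])
a=cams.read_camera("top")[205:305,240:370,::-1];b=cams.read_camera("scene")[180:300,240:370,::-1]
r=lambda i:cv2.resize(i,(390,300 if i is a else 360),interpolation=cv2.INTER_CUBIC)
o=np.zeros((360,780,3),np.uint8);o[:300,:390]=r(a);o[:,390:]=r(b);cv2.imwrite("pics/f.png",o)
for n,im,x,y in(("top",a,240,205),("scene",b,240,180)):
    c=cv2.cvtColor(np.ascontiguousarray(im),cv2.COLOR_BGR2HSV);m=((c[...,0]<8)|(c[...,0]>172))&(c[...,1]>170)&(c[...,2]>90)
    v,u=np.nonzero(m)
    if len(u):print(n,len(u),ray(n,(u.mean()+x,v.mean()+y),.102))
```

```text
[ 0.43703379 -0.06179578  0.27581719]
top 47 [0.546369   0.05658701 0.102     ]
scene 53 [0.55013914 0.06158457 0.102     ]
```

View pics/f.png

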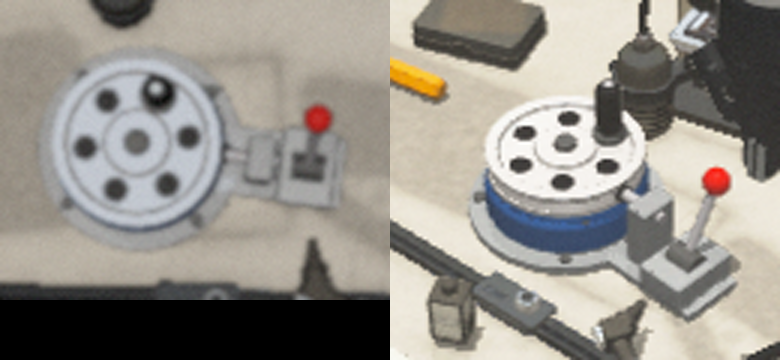

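Picture 8: the lever leans towards +x (ball travel about 70 mm, matching a full throw). The handle is at about −22° and the robot is clear, so I'll hand in.

```bash
python3 -c "
from station import bot
print(bot.finish_job())"
```

```text
the job is handed in; nothing more can be done
None
```

The pulley is standing at its rubbing place with the red clamp lever thrown over, and I handed the job in at about 29.5 s of the 61 s. No verdict was reported.

- **Finding the place:** I turned the pulley by its handle most of the way round. Drag was 1–2 N everywhere except near one spot. Approaching from one side it peaked at about −27°, and from the other at about −17°, at 8.7 N each way. I took the middle as −22° and left the handle at −21.8°.
- **Release:** I unloaded the handle before opening the fingers, then lifted clear. In the last picture the handle is still at about −22 to −23°.
- **Clamp:** I pushed the lever until it hit its stop, where the force rose to 41 N on the fingertips. The ball moved about 70 mm to the +x side, as a full throw from the starting position should. I had no direct reading of the lever angle.
- **Bystanders:** The arm's paths stayed away from the carton, screwdriver, case and pliers. I did not measure their positions again at the end.

Two checks disagreed along the way:
- **Cameras:** the two differed by 4–6 mm, so I corrected the pulley's centre by about 4 mm from the felt circle.
- **First approach:** it stopped about 31 mm short because travel was speed-limited, so I slid the gripper in level to reach the handle.

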